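Load the dead-weight glue press with slotted weights, slots opposed

ROBOT

A 7-joint arm with a two-finger parallel gripper is mounted at the origin on the work surface. World frame = base frame: x ahead of the robot, y to its left, z up, the work surface at z = 0. Lengths are in mm, angles in rad, forces in N, time in s.
With the tool pointing down it reaches from about 400 to 850 mm from the base axis. Payload 4.5 kg.
Tool frame: the origin (TCP) lies on the centre line of the jaws, within the pads' length; the fingertips stand 22 mm ahead of it and the grasp point (between the pads) lies 3 mm ahead of it; z points along the fingers, y is the line along which they close (so a half turn about z gives the same grasp; the last joint's range is limited). The gripper opens to 85 mm and grips with 20 to 120 N. Pads are 22 mm wide; open, the fingers measure 114 mm over their backs; the gripper's body (76 mm by 85 mm) begins 54 mm behind the grasp point. The pads swing forward as they close: fully open they stand 13 mm farther back than shut.
Start: joints at [-1.218, 0.689, -0.195, 1.565, 0.157, 0.902, -0.215], TCP at [195.873, 593.537, 253.317] pointing down, gripper open.
Joint ranges: [-3.01, 3.01], [-0.46, 2.08], [-1.47, 1.51], [0.13, 2.56], [-1, 4.14], [0.04, 2.09], [-2.66, 2.66]. Speed limits (rad/s): [2.57, 2.57, 3.14, 3.14, 3.14, 3.14, 3.14].

INTERFACE

Orientations are given as a rotation vector (axis times angle).
In Python, from plant import bot gives the robot as it stands.
- The arm moves only by the shell command python3 nudge.py FILE [FORCE], which reads ROWS from the file FILE. ROWS is a JSON list of rows, 1 to 5 of them, each an object with the fields jaw (the finger opening in mm), pos (a list: dx, dy, dz in m), rot (a list: a rotation vector rx, ry, rz in units of 0.1 rad); a field left out counts as zero (the opening has to be given); each row is the pose to reach, as a shift and turn from the pose commanded when the command began, along the tool's axes at that moment; what a row does not reach only later rows make up. A row lasts 1/8 s, in which the tool goes at most 62.5 mm and 0.188 rad, less where a joint would pass 70% of its speed; a pose out of reach is approached as far as the arm can. The fingers move at their own pace and stop on an object; FORCE is the grip in N (left out, the last holds). Time passes only in rows, so rows that do not move let the fingers close. It prints the time, the measured TCP pose, the force, the opening and the grip force at its end. Input that does not fit is refused with a message, and nothing moves.
- bot.state(): the state, without advancing time (a new reading comes with each control period).
- bot.camera(name): name is "scene" or "top"; returns a dict with "frame" (420x560x3 uint8, red, green, blue), "fx", "fy", "cx", "cy" (pixels), "k1" (the pictures are not rectified: a ray, as slopes to the right and down, at radius r is drawn at 1 + k1 r^2 times it, then the intrinsics apply), "extrinsics" (4x4, takes a point from world to camera coordinates). Camera axes: x right, y down, z forward; pixel columns grow to the right and rows downward; lengths in mm; the calibration is good to about 2 mm. A picture is of the moment at which its call begins. There is no depth.
- bot.close_job(): hands the job in; it is judged then, once.
The state is a dict: "time_s": time; "joint_pos": joint angles; "qd": joint speeds; "joint_torque": joint torques, N m; "eef_pos": TCP position; "eef_rot": TCP orientation; "ft_force": force on the tool from outside, world axes, zero at the start; "moment": the same for the moment, N m; "finger_gap": finger opening in mm; "gripper_force": force on a finger pad.
Only numpy, scipy, OpenCV 4.12 (cv2) and the standard library are available. Lean on these libraries where they do the work, as an engineer would, in place of code of your own. Each camera call takes 0.05 s, during which the arm holds its last target. There are 200 camera calls.

TASK

Load the glue press: put both slotted steel weights on the pan of its spindle, the larger one underneath and the smaller one flat on top of it, each slid in from the side below the knob until the spindle is at the inner end of its slot. Turn them so that their slots open to opposite sides and neither weight can slip off. Leave both released and at rest, and leave the other things on the bench where they are.

Things in the scene. Friction and masses are not known exactly. Their poses are not given: they have to be found in the camera images.
- press: small grey dead-weight glue press, fixed to the bench: base plate 150 x 90 x 14 mm, a column behind the spindle carrying a guide arm (top of both below 80 mm), and an upright steel spindle pressing on a little wooden box. Nothing of it moves. Origin: on the spindle's axis at bench height; +x points from the spindle to the column; z up. Its position and yaw vary.
- pan (a point): point on the spindle axis at the top of the weight pan, 90 mm above the bench. Pan: round plate 50 mm across. Above it the 9 mm round spindle is bare for 50 mm, then ends in a fixed round knob 24 mm across, 12 mm high. The knob is wider than the slots: weights go on sideways between pan and knob, from any direction; nothing else of the press is higher than the pan.
- disc_large: The larger weight: steel slotted disc lying flat, diameter 92 mm, 18 mm thick, about 0.69 kg, with two parallel flats on its rim, 68 mm apart (grip faces, towards +y and -y). A slot 15 mm wide runs from the rim to 6 mm past the centre. Origin: disc centre at the underside; +x points out of the slot's open mouth; z up. Any yaw. Left or right of the press.
- disc_small: The smaller weight: steel slotted disc lying flat, diameter 76 mm, 18 mm thick, about 0.45 kg, with two parallel flats on its rim, 58 mm apart (grip faces, towards +y and -y). A slot 15 mm wide runs from the rim to 6 mm past the centre. Origin: disc centre at the underside; +x points out of the slot's open mouth; z up. Any yaw.
- disc_large_mouth (a point): centre of the slot's open mouth on the larger weight: 46 mm from its origin along +x, at half its thickness (9 mm up).
- disc_small_mouth (a point): centre of the slot's open mouth on the smaller weight: 38 mm from its origin along +x, at half its thickness (9 mm up).
- bench_block: bystander: plain round steel bench block without a slot, diameter 80 mm, 22 mm high; origin at the centre of its underside.
- steel_block: bystander: dark steel block 60 x 60 x 50 mm high; origin at the centre of its underside.
- mug: bystander: red mug, 76 mm across, 90 mm high; origin at the centre of its underside.
- bowl: bystander: white bowl, 104 mm across, 50 mm high; origin at the centre of its underside.
- pliers: bystander: pliers with red handles, about 145 mm long and 70 mm wide, 16 mm high, lying flat; origin below the pivot, jaws to +x.
- file: bystander: file with a wooden handle, 205 mm long, 22 mm high, lying flat; origin near mid-length at bench height, blade to +x.

How it is judged (in metres and radians):
On the way, in this order (a step that is already met when the one before it is completed fails the run):
1. the larger weight lies flat on the pan with the spindle home in its slot, let go (horizontal distance between disc_large and pan below 0.01 m and z of disc_large in the frame of pan between -0.004 and 0.005 m and angle between disc_large's own z axis and vertical below 0.08 rad and contact force between disc_large and the fingers below 0.1 N and linear speed of disc_large below 0.02 m/s and angular speed of disc_large below 0.15 rad/s), for 0.2 s.
2. the smaller weight lies flat on the larger one, spindle home in its slot, slots opposed (horizontal distance between each of disc_large, disc_small and pan below 0.01 m and z of disc_large in the frame of pan between -0.004 and 0.005 m and angle between each of disc_large, disc_small's own z axis and vertical below 0.08 rad and z of disc_small in the frame of pan between 0.013 and 0.023 m and x of disc_small_mouth in the frame of disc_large below -0.015 m and contact force between disc_small and the fingers below 0.1 N and linear speed of disc_small below 0.02 m/s and angular speed of disc_small below 0.15 rad/s), for 0.2 s.
At the end, for the whole second after the job is handed in: Larger weight flat on the pan (within 5 mm), smaller flat on it (underside 13-23 mm above the pan), tilts under 0.08 rad, centres within 10 mm of the spindle axis, small slot mouth 15 mm or more behind the large weight's centre (slots within about 60 degrees of opposite), released, at rest (all of step 2 and contact force between disc_large and the fingers below 0.1 N and linear speed of disc_large below 0.02 m/s and angular speed of disc_large below 0.15 rad/s); the robot touches nothing.
It fails at once if a bystander (bench block, steel block, mug, bowl, pliers or file) is pushed more than 30 mm from its place (distance of any of bench_block, steel_block, mug, bowl, pliers, file from where it was at the start of the episode above 0.03 m).
It also fails if it takes over 64 s, if anything falls off the work surface, if the arm or the gripper's body presses on something with over 40 N, if the wrist force passes 120 N, or if a joint passes its speed limit or range.

## Working session

There is one attempt and no reset: what is moved stays moved. The work goes in short steps, Python scripts to look and compute and a shell command to move; the robot and the scene stay as the last step left them, time stands still between calls to the robot, and variables do not carry over. Pictures are saved under pics/ and viewed, at most 10 in all, crops included, and the job is handed in when it is done.

```bash
ls; mkdir -p pics; python3 - <<'E'
from plant import bot
import cv2,numpy as np
for n in("scene","top"):
    c=bot.camera(n); cv2.imwrite(f"pics/{n}0.png",c["frame"][:,:,::-1])
    print(n,c["fx"],c["fy"],c["cx"],c["cy"],c["k1"]);print(np.round(c["extrinsics"],4))
s=bot.state();print(s)
E
```

```text
nudge.py
pics
plant.py
scene 422.4621378743835 422.4621378743835 277.2520360054698 207.57542524747257 -0.0721875011717069
[[-4.224000e-01  9.063000e-01  1.320000e-02  2.470677e+02]
 [ 5.804000e-01  2.816000e-01 -7.641000e-01 -2.538577e+02]
 [-6.962000e-01 -3.151000e-01 -6.450000e-01  1.728200e+03]
 [ 0.000000e+00  0.000000e+00  0.000000e+00  1.000000e+00]]
top 421.85026097910713 421.85026097910713 273.3968508561345 205.45846395842918 -0.02987860927524177
[[ 7.0000000e-03 -9.9960000e-01 -2.5600000e-02 -8.7000000e-03]
 [-9.8480000e-01 -2.5000000e-03 -1.7390000e-01  5.5734640e+02]
 [ 1.7380000e-01  2.6400000e-02 -9.8440000e-01  1.0931291e+03]
 [ 0.0000000e+00  0.0000000e+00  0.0000000e+00  1.0000000e+00]]
{'time_s': 0.1, 'joint_pos': array([-1.21818631,  0.6899487 , -0.19454514,  1.56625196,  0.15726336,
        0.90252207, -0.21507447]), 'qd': array([ 0.00252084, -0.00189467, -0.00060769, -0.00347753,  0.00061623,
       -0.0004729 ,  0.00036564]), 'joint_torque': array([-3.21023421e-03, -5.40608490e+01, -1.27112087e+00, -1.58987725e+01,
        9.47441265e-03,  4.44428370e-03, -4.83424500e-06]), 'eef_pos': array([195.7410753 , 592.96182358, 252.5313528 ]), 'eef_rot': array([-4.98481269e-01, -3.10159384e+00,  2.71824849e-03]), 'ft_force': array([ 0.33576155, -0.21692059, -0.47746727]), 'moment': array([-0.03736069,  0.00162211,  0.01235807]), 'gripper_force': 0.0, 'finger_gap': 85.27373349758506}
```

View pics/scene0.png

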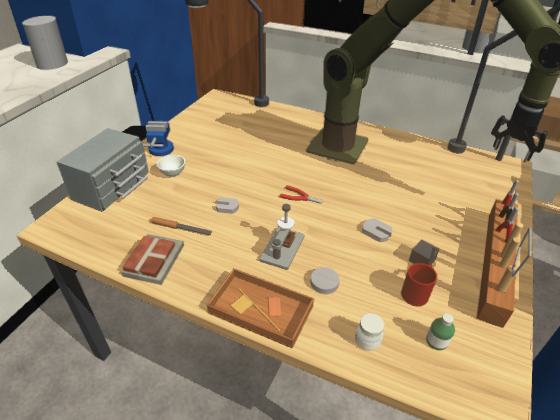

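View pics/top0.png

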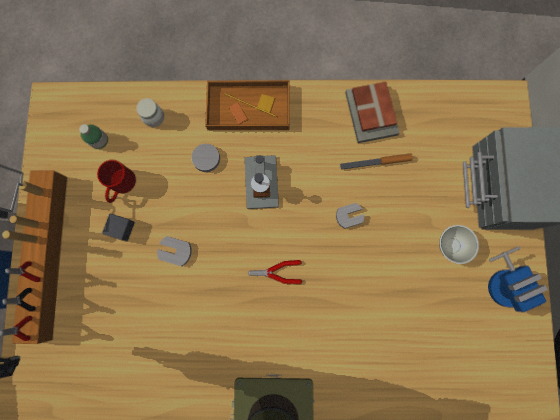

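The top view shows the large weight at about (174,251) with its slot opening left, and the small one at (351,216) with its slot opening right. The press is at (261,182) with its column up-image, at +x. I'll take enlarged crops next.

```bash
cat > h.py <<'E'
import numpy as np,cv2
from plant import bot
def proj(c,P):
    P=np.atleast_2d(P).astype(float);E=c["extrinsics"];q=P@E[:3,:3].T+E[:3,3]
    s=q[:,:2]/q[:,2:];r2=(s**2).sum(1,keepdims=True)
    return s*(1+c["k1"]*r2)*[c["fx"],c["fy"]]+[c["cx"],c["cy"]]
def unproj(c,uv,z):
    from scipy.optimize import fsolve
    return fsolve(lambda p:proj(c,[p[0],p[1],z])[0]-uv,[500,0])
def crop(c,u,v,h=35,k=7):
    f=c["frame"][v-h:v+h,u-h:u+h,::-1];return cv2.resize(f,None,fx=k,fy=k,interpolation=cv2.INTER_CUBIC)
E
python3 - <<'E'
from h import *
t=bot.camera("top");s=bot.camera("scene")
a=np.hstack([crop(t,174,251,22,6),crop(t,351,216,22,6),crop(t,261,178,22,6)])
b=np.hstack([crop(s,377,230,22,6),crop(s,228,206,22,6),crop(s,285,225,22,6)])
cv2.imwrite("pics/c1.png",np.vstack([a,b]))
for n,uv,z in(("L",(174,251),18),("S",(350,216),18),("knob",(260,181),152),("col",(259,160),80),("bb",(206,157),22),("mug",(116,178),90),("sb",(120,228),50),("pl",(270,272),10)):print(n,unproj(t,uv,z).round(1))
E
```

```text
L [434.9 276.2]
S [ 533.8 -208.1]
knob [600.8  33.6]
col [675.8  41.4]
bb [701.6 196.1]
mug [623.6 423.5]
sb [493.9 418.9]
pl [379.9  11.7]
```

View pics/c1.png

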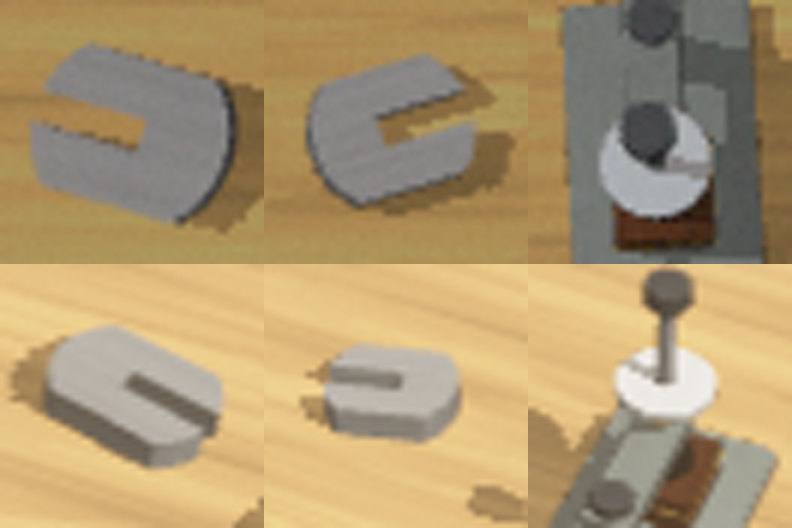

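The crops show both slots clearly. The large slot points to image left and slightly up, the small one to image right and slightly up. Pan and knob are visible too, so I'll fit models to these.

```bash
cat >> h.py <<'E'
from scipy.optimize import minimize
def outline(R,f,hw=7.5):
    th=np.linspace(-np.pi,np.pi,181);p=np.c_[R*np.cos(th),np.clip(R*np.sin(th),-f,f)]
    p=p[np.abs(th)>np.arcsin(hw/R)]; up=p[p[:,1]>0];
    pos=p[(th[np.abs(th)>np.arcsin(hw/R)])>0];neg=p[(th[np.abs(th)>np.arcsin(hw/R)])<0]
    return np.vstack([[-6+1.5,hw],[np.sqrt(R*R-hw*hw),hw],pos,neg,[np.sqrt(R*R-hw*hw),-hw],[-6+1.5,-hw],[-6,-5],[-6,5]])
def place(o,x,y,a,z):
    c,s=np.cos(a),np.sin(a);return np.c_[o@np.array([[c,s],[-s,c]])+[x,y],np.full(len(o),z)]
def render(c,polys,box,K=8):
    u,v,h=box;m=np.zeros((2*h*K,2*h*K),np.uint8)
    for P in polys:
        q=(proj(c,P)-[u-h-.5+0,v-h-.5+0])*K
        cv2.fillPoly(m,[np.round(q*16-8).astype(np.int32)],255,shift=4)
    return cv2.resize(m,(2*h,2*h),interpolation=cv2.INTER_AREA)/255.
def fitdisc(c,R,f,z,x0,mask,box,side=0):
    o=outline(R,f)
    def cost(p):
        zs=np.linspace(z,z+18,10) if side else [z+18]
        return ((render(c,[place(o,*p,k) for k in zs],box)-mask)**2).sum()
    best=min((minimize(cost,[x0[0]+0,x0[1],x0[2]+d],method="Nelder-Mead",options=dict(initial_simplex=np.array([[x0[0],x0[1],x0[2]+d]]*4)+np.vstack([np.zeros(3),np.diag([6,6,.2])]),xatol=.02,fatol=.01)) for d in(-.15,.15)),key=lambda r:r.fun)
    return best.x,best.fun
def graymask(c,box,lo,hi=255,sat=60):
    u,v,h=box;f=cv2.cvtColor(np.ascontiguousarray(c["frame"][v-h:v+h,u-h:u+h]),cv2.COLOR_RGB2HSV)
    return ((f[...,1]<sat)&(f[...,2]>=lo)&(f[...,2]<=hi)).astype(float)
E
python3 - <<'E'
from h import *
t=bot.camera("top");s=bot.camera("scene")
np.set_printoptions(suppress=True,precision=2)
for n,R,f,x0,bt,bs in(("L",46,34,(435,276,1.3),(174,251,24),(377,230,22)),("S",38,29,(534,-208,-1.3),(351,216,22),(228,206,18))):
    mt=graymask(t,bt,85);ms=graymask(s,bs,70)
    print(n,mt.sum(),fitdisc(t,R,f,0,x0,mt,bt),ms.sum(),fitdisc(s,R,f,0,x0,ms,bs,1))
# pan disc and knob
th=np.linspace(0,2*np.pi,60)
ring=lambda r,x,y,z:np.c_[x+r*np.cos(th),y+r*np.sin(th),np.full(60,z)]
for n,c,b in(("top",t,(261,181,22)),("scene",s,(285,225,22))):
    u,v,h=b;f=cv2.cvtColor(np.ascontiguousarray(c["frame"][v-h:v+h,u-h:u+h]),cv2.COLOR_RGB2HSV)
    w=((f[...,2]>165)&(f[...,1]<50)).astype(np.uint8);l,lab,st,ce=cv2.connectedComponentsWithStats(w);k=1+st[1:,4].argmax()
    w=(lab==k).astype(np.uint8);ct=max(cv2.findContours(w,0,1)[0],key=len);
    hull=cv2.convexHull(ct);m=np.zeros_like(w);cv2.fillPoly(m,[hull],1)
    g=lambda p:((render(c,[ring(25,*p,90)],b)-m)**2).sum()
    r=minimize(g,[600,35],method="Nelder-Mead",options=dict(initial_simplex=[[600,35],[606,35],[600,41]]));print(n,m.sum(),r.x,r.fun)
    d=(f[...,2]<100)&(f[...,1]<80);l,lab,st,ce=cv2.connectedComponentsWithStats(d.astype(np.uint8));print([(st[i].tolist(),(ce[i]+[u-h,v-h]).round(1)) for i in range(1,l) if st[i,4]>20], proj(c,[[*r.x,152],[*r.x,140],[*r.x,90]]))
E
```

```text
L 631.0 (array([435.78, 278.58,   1.29]), np.float64(13.405797770088427)) 475.0 (array([432.99, 277.15,   1.3 ]), np.float64(19.98183775470973))
S 443.0 (array([ 536.14, -207.59,   -1.28]), np.float64(11.91463283352557)) 296.0 (array([ 535.17, -210.28,   -1.24]), np.float64(13.57428681276432))
top 147 [604.86  41.59] 120.60470588235293
[([15, 0, 24, 41, 360], array([270. , 178.4])), ([16, 14, 9, 11, 77], array([258.7, 177.6]))] [[256.83 179.41]
 [257.14 180.53]
 [258.34 184.93]]
scene 163 [611.43  38.07] 8.197231833910035
[] [[286.21 206.01]
 [286.1  209.25]
 [285.64 222.3 ]]
```

```bash
python3 - <<'E'
from h import *
t=bot.camera("top");s=bot.camera("scene");np.set_printoptions(suppress=True,precision=2)
th=np.linspace(0,2*np.pi,60)
ring=lambda r,x,y,z:np.c_[x+r*np.cos(th),y+r*np.sin(th),np.full(60,z)]
b=(261,178,22);u,v,h=b
f=cv2.cvtColor(np.ascontiguousarray(t["frame"][v-h:v+h,u-h:u+h]),cv2.COLOR_RGB2HSV)
V=f[...,2];print(V[16:38:2,8:36:2])
d=(V>175).astype(np.uint8);d=cv2.morphologyEx(d,cv2.MORPH_OPEN,np.ones((2,2)))
m=cv2.fillPoly(np.zeros_like(d),[cv2.convexHull(cv2.findNonZero(d))],1)
k=(V<95).astype(float)*(f[...,1]<80)
k[:14]=0;k[:,:14]=0;k[:,27:]=0;k[30:]=0
full=((m+k)>0).astype(float)
mm=lambda p:np.maximum(render(t,[ring(25,*p,90)],b),render(t,[ring(12,*p,z) for z in(140,146,152)],b))
for x0 in((608,38),(600,34)):
    r=minimize(lambda p:((mm(p)-full)**2).sum(),x0,method="Nelder-Mead",options=dict(initial_simplex=[x0,[x0[0]+5,x0[1]],[x0[0],x0[1]+5]]));print("union",r.x,r.fun,full.sum())
    r=minimize(lambda p:((render(t,[ring(12,*p,z) for z in(140,146,152)],b)-k)**2).sum(),x0,method="Nelder-Mead",options=dict(initial_simplex=[x0,[x0[0]+5,x0[1]],[x0[0],x0[1]+5]]));print("knob",r.x,r.fun,k.sum())
E
```

```text
[[122 117 117 117 108 113 118 116 119 117 114 114 111  85]
 [116 117 120 117  87  73  75  77 153  97 113 117 112  86]
 [117 120 121 130  77  73  76  73 127 172 116 118 111  86]
 [119 119 125 177  69  76  75  74  94 178 175 109 115  84]
 [118 120 142 176  63  71  78  70 147 181 181 135  84  83]
 [120 120 174 180 174  77  35  63 133 176 179 128  88  86]
 [119 120 179 179 177 178 148 120 136 140 137 131  85  84]
 [118 120 148 179 178 180 179 178 178 177 179  68  87  84]
 [123 121 120 172 174 177 177 181 180 176 130  52  87  86]
 [119 120 119  89 176 178 180 178 177 123  56  60  88  85]
 [118 119 119  92  84  79  66  51  43  49  55  60  90  86]]
union [611.49  36.73] 51.630865051903115 237.0
knob [611.09  37.36] 12.839000384467512 81.0
union [611.25  36.55] 51.523613994617456 237.0
knob [611.08  37.36] 12.805290272971932 81.0
```

Both cameras agree on the poses:
- Large weight: (434.5, 278), yaw 1.295
- Small weight: (535.6, -209), yaw -1.26
- Spindle: (611.3, 37.4)

Next I work out the shift to a point above the large weight.

```bash
cat >> h.py <<'E'
from scipy.spatial.transform import Rotation as Rn
def delta(x,y,z,yaw):
    """shift and turn in tool axes so that tool y is along a disc's y (disc yaw), mod half turn"""
    s=bot.state();R=Rn.from_rotvec(s["eef_rot"]).as_matrix()
    best=None
    for k in(0,np.pi):
        c,q=np.cos(yaw+k),np.sin(yaw+k)
        T=np.array([[c,q,0],[q,-c,0],[0,0,-1.]])
        rv=Rn.from_matrix(R.T@T).as_rotvec()
        if best is None or np.linalg.norm(rv)<np.linalg.norm(best):best=rv
    d=R.T@(np.array([x,y,z])-s["eef_pos"])
    print("t",round(s["time_s"],2),"pos",s["eef_pos"].round(1),"gap",round(s["finger_gap"],1),"F",s["ft_force"].round(1),"q7",s["joint_pos"][6].round(2),"\nDELTA",d.round(1),best.round(3))
    return d,best
E
python3 -c "
from h import *
delta(434.5,278,120,1.295)"
```

```text
t 0.4 pos [195.9 593.5 253.2] gap 85.8 F [ 0.2  0.1 -0.8] q7 -0.22 
DELTA [-325.5 -224.7  133.2] [-0.     0.     1.528]
```
Rotation 1.528 = 9 rows. Or -1.614 other way. q7 change: choose either. q7 -0.22 + ~±1.5 plus j1 changes. ok.

The manual's scale: shifts go in m and turns go in units of 0.1 rad. Converting my numbers, -180 mm is -0.18, -144 mm is -0.144, 0.85 rad is 8.5.

```bash
echo '[{"jaw":85, "pos":[-0.036, -0.025, 0.014], "rot":[0, 0, 1.7]}, {"jaw":85, "pos":[-0.072, -0.05, 0.028], "rot":[0, 0, 3.4]}, {"jaw":85, "pos":[-0.108, -0.075, 0.042], "rot":[0, 0, 5.1]}, {"jaw":85, "pos":[-0.144, -0.1, 0.056], "rot":[0, 0, 6.8]}, {"jaw":85, "pos":[-0.18, -0.125, 0.07], "rot":[0, 0, 8.5]}]' > mv.in && python3 nudge.py mv.in; python3 -c "
from h import *
delta(434.5,278,120,1.295)"
```

```text
time_s: 1.02
eef_pos: [328.5, 417.6, 183.1]
eef_rot: [1.74, 2.616, 0.002]
ft_force: [-0.1, 0.8, 0.5]
finger_gap: 85.4
gripper_force: 0.0
t 1.02 pos [328.5 417.6 183.1] gap 85.4 F [-0.1  0.8  0.5] q7 -0.57 
DELTA [-169.7   43.8   63.1] [ 0.001 -0.001  0.673]
```

```bash
echo '[{"jaw":85, "pos":[-0.045, 0.011, 0.016], "rot":[0, 0, 1.7]}, {"jaw":85, "pos":[-0.09, 0.022, 0.032], "rot":[0, 0, 3.4]}, {"jaw":85, "pos":[-0.13, 0.033, 0.048], "rot":[0, 0, 5]}, {"jaw":85, "pos":[-0.1697, 0.0438, 0.063], "rot":[0, 0, 6.73]}, {"jaw":85, "pos":[-0.1697, 0.0438, 0.063], "rot":[0, 0, 6.73]}]' > mv.in && python3 nudge.py mv.in; python3 -c "
from h import *
delta(434.5,278,19,1.295)"
```

```text
time_s: 1.65
eef_pos: [436.5, 275.6, 119.6]
eef_rot: [2.506, 1.89, -0.002]
ft_force: [0.2, 0.4, -0.7]
finger_gap: 84.8
gripper_force: 0.0
t 1.65 pos [436.5 275.6 119.6] gap 84.8 F [ 0.2  0.4 -0.7] q7 -0.72 
DELTA [  2.1  -2.7 100.6] [ 0.001  0.003 -0.003]
```

In the tool's units: 60 mm is 0.06, 50 mm is 0.05.

```bash
echo '[{"jaw":85, "pos":[0, 0, 0.025]}, {"jaw":85, "pos":[0, 0, 0.05]}, {"jaw":85, "pos":[0, 0, 0.06]}, {"jaw":85, "pos":[0, 0, 0.06]}]' > mv.in && python3 nudge.py mv.in; python3 - <<'E'
from h import *
delta(434.5,278,19,1.295)
t=bot.camera("top");s=bot.camera("scene")
cv2.imwrite("pics/g1.png",np.hstack([crop(t,174,246,30,6),crop(s,377,225,30,6)]))
E
```

```text
time_s: 2.15
eef_pos: [433.9, 280.0, 60.2]
eef_rot: [-2.499, -1.902, 0.001]
ft_force: [0.7, -0.1, 0.5]
finger_gap: 84.9
gripper_force: 0.0
t 2.15 pos [433.9 280.   60.2] gap 84.9 F [ 0.7 -0.1  0.5] q7 -0.71 
DELTA [-1.8  1.2 41.2] [-0.001  0.     0.006]
```

View pics/g1.png

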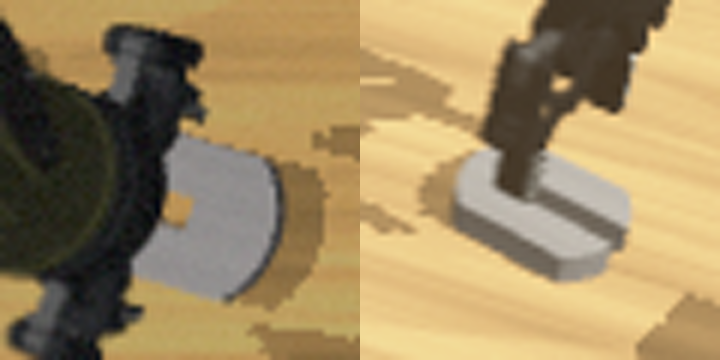

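The fingers straddle the flats and are aligned with the disc. I'll descend with a small correction.

In the tool's units: 42 mm is 0.042, -1.8 mm is -0.0018.

```bash
echo '[{"jaw":85, "pos":[-0.0018, 0.0012, 0.02]}, {"jaw":85, "pos":[-0.0018, 0.0012, 0.038]}, {"jaw":85, "pos":[-0.0018, 0.0012, 0.042]}, {"jaw":85, "pos":[-0.0018, 0.0012, 0.042]}]' > mv.in && python3 nudge.py mv.in; echo '[{"jaw":60}, {"jaw":60}, {"jaw":60}, {"jaw":60}]' > mv.in && python3 nudge.py mv.in 80
```

```text
time_s: 2.75
eef_pos: [434.9, 277.4, 18.3]
eef_rot: [-2.501, -1.901, 0.0]
ft_force: [-0.7, -0.1, -0.1]
finger_gap: 84.7
gripper_force: 0.0
time_s: 3.25
eef_pos: [435.4, 277.5, 19.5]
eef_rot: [2.501, 1.901, 0.002]
ft_force: [-1.3, -0.0, 6.7]
finger_gap: 66.1
gripper_force: 90.4
```

```bash
echo '[{"jaw":60, "pos":[0, 0, -0.02]}, {"jaw":60, "pos":[0, 0, -0.06]}, {"jaw":60, "pos":[0, 0, -0.11]}, {"jaw":60, "pos":[0, 0, -0.16]}, {"jaw":60, "pos":[0, 0, -0.188]}]' > mv.in && python3 nudge.py mv.in; python3 -c "
from h import *
delta(591,-35,205,1.295)"
```

```text
time_s: 3.88
eef_pos: [434.8, 277.3, 208.4]
eef_rot: [-2.501, -1.901, -0.002]
ft_force: [-0.0, 0.9, -7.3]
finger_gap: 65.7
gripper_force: 94.6
t 3.88 pos [434.8 277.3 208.4] gap 65.7 F [-0.   0.9 -7.3] q7 -0.74 
DELTA [-259.1  234.     3.3] [ 0.001 -0.001  0.005]
```

In the tool's units: -60 mm is -0.06, -180 mm is -0.18.

```bash
echo '[{"jaw":60, "pos":[-0.02, 0.018, 0]}, {"jaw":60, "pos":[-0.06, 0.054, 0]}, {"jaw":60, "pos":[-0.1, 0.09, 0]}, {"jaw":60, "pos":[-0.14, 0.126, 0]}, {"jaw":60, "pos":[-0.18, 0.162, 0]}]' > mv.in && python3 nudge.py mv.in; echo '[{"jaw":60, "pos":[-0.04, 0.036, 0]}, {"jaw":60, "pos":[-0.07, 0.062, 0]}, {"jaw":60, "pos":[-0.079, 0.072, 0]}, {"jaw":60, "pos":[-0.079, 0.072, 0]}]' > mv.in && python3 nudge.py mv.in; python3 -c "
from h import *
delta(591,-35,113,1.295)"
```

```text
time_s: 4.5
eef_pos: [542.2, 58.9, 205.6]
eef_rot: [-2.5, -1.9, 0.003]
ft_force: [0.6, -0.2, -7.7]
finger_gap: 65.8
gripper_force: 94.6
time_s: 5.0
eef_pos: [590.3, -35.5, 205.5]
eef_rot: [-2.502, -1.898, 0.003]
ft_force: [-0.3, 0.9, -7.5]
finger_gap: 65.9
gripper_force: 94.5
t 5.0 pos [590.3 -35.5 205.5] gap 65.9 F [-0.3  0.9 -7.5] q7 -0.2 
DELTA [ 0.8  0.7 92.5] [-0.002  0.001  0.003]
```

In the tool's units: 91 mm is 0.091, 85 mm is 0.085.

```bash
echo '[{"jaw":60, "pos":[0, 0, 0.025]}, {"jaw":60, "pos":[0, 0, 0.06]}, {"jaw":60, "pos":[0.0008, 0.0007, 0.085]}, {"jaw":60, "pos":[0.0008, 0.0007, 0.091]}, {"jaw":60, "pos":[0.0008, 0.0007, 0.091]}]' > mv.in && python3 nudge.py mv.in; python3 - <<'E'
from h import *
d,_=delta(611.3,37.4,114,1.295)
t=bot.camera("top");s=bot.camera("scene")
a,b=crop(t,270,190,32,6),crop(s,278,215,32,6)
o=outline(46,34);p=bot.state()["eef_pos"]
for c,im,u,v in((t,a,270,190),(s,b,278,215)):
    for z in(p[2]-19.5,p[2]-1.5):
        q=(proj(c,place(o,p[0],p[1],1.295,z))-[u-32.5,v-32.5])*6
        cv2.polylines(im,[q.astype(int)],True,(0,255,0),1)
cv2.imwrite("pics/g2.png",np.hstack([a,b]))
E
```

```text
time_s: 5.62
eef_pos: [591.8, -32.9, 115.4]
eef_rot: [-2.499, -1.902, -0.0]
ft_force: [0.2, -0.2, -6.4]
finger_gap: 65.5
gripper_force: 94.3
t 5.62 pos [591.8 -32.9 115.4] gap 65.5 F [ 0.2 -0.2 -6.4] q7 -0.19 
DELTA [73.   0.1  1.5] [-0.001 -0.001  0.006]
```

View pics/g2.png

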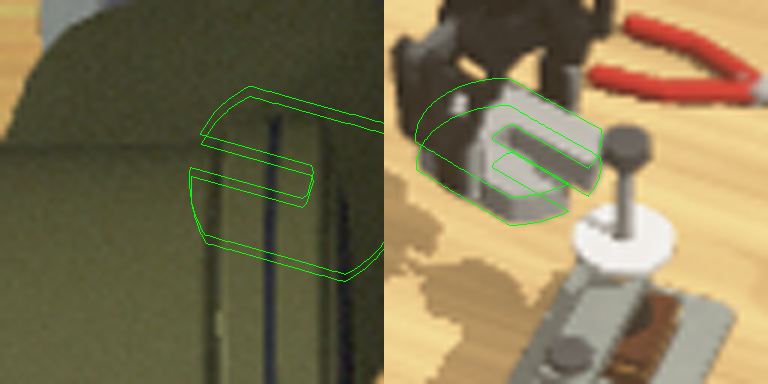

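The predicted outline matches the real disc in the scene view, and its slot lines up with the spindle. I'll slide it in.

```bash
echo '[{"jaw":60, "pos":[0.015, 0, 0]}, {"jaw":60, "pos":[0.03, 0, 0]}, {"jaw":60, "pos":[0.042, 0, 0]}, {"jaw":60, "pos":[0.048, 0, 0]}]' > mv.in && python3 nudge.py mv.in; echo '[{"jaw":60, "pos":[0.012, 0, 0]}, {"jaw":60, "pos":[0.02, 0, 0]}, {"jaw":60, "pos":[0.024, 0, 0]}, {"jaw":60, "pos":[0.024, 0, 0]}]' > mv.in && python3 nudge.py mv.in;python3 -c "
from h import *
delta(611.3,37.4,109.5,1.295)"
```

```text
time_s: 6.22
eef_pos: [605.2, 14.1, 115.3]
eef_rot: [-2.499, -1.903, -0.001]
ft_force: [-0.7, -0.3, -7.3]
finger_gap: 65.6
gripper_force: 94.4
time_s: 6.72
eef_pos: [611.3, 35.4, 115.2]
eef_rot: [-2.501, -1.901, 0.0]
ft_force: [-0.0, -0.1, -7.0]
finger_gap: 65.8
gripper_force: 94.4
t 6.72 pos [611.3  35.4 115.2] gap 65.8 F [-0.  -0.1 -7. ] q7 -0.28 
DELTA [ 2.  -0.5  5.7] [-0.    -0.     0.005]
```

```bash
for i in 1; do echo '[{"jaw":60, "pos":[0.001, 0, 0.002]}, {"jaw":60, "pos":[0.001, 0, 0.0035]}, {"jaw":60, "pos":[0.001, 0, 0.0045]}, {"jaw":60, "pos":[0.001, 0, 0.0045]}]' > mv.in && python3 nudge.py mv.in | egrep 'pos|ft'; done;  echo '[{"jaw":60, "pos":[0, 0, 0.0005]}, {"jaw":60, "pos":[0, 0, 0.001]}, {"jaw":60, "pos":[0, 0, 0.001]}]' > mv.in && python3 nudge.py mv.in | egrep 'pos|ft'
```

```text
eef_pos: [611.5, 35.9, 110.7]
ft_force: [0.4, -0.4, -7.0]
eef_pos: [611.5, 36.1, 109.8]
ft_force: [0.1, -0.4, -6.9]
```

In the tool's units: 1 mm is 0.001, 0.5 mm is 0.0005.

```bash
echo '[{"jaw":60, "pos":[0, 0, 0.0005]}, {"jaw":60, "pos":[0, 0, 0.001]}, {"jaw":60, "pos":[0, 0, 0.001]}]' > mv.in && python3 nudge.py mv.in | egrep 'pos|ft'; echo '[{"jaw":60, "pos":[0, 0, 0.0005]}, {"jaw":60, "pos":[0, 0, 0.001]}, {"jaw":60, "pos":[0, 0, 0.001]}]' > mv.in && python3 nudge.py mv.in | egrep 'pos|ft'
```

```text
eef_pos: [611.6, 36.1, 109.6]
ft_force: [-3.7, 0.7, 4.6]
eef_pos: [611.6, 36.1, 109.6]
ft_force: [-5.8, 0.4, 11.6]
```

Contact at z 109.6. I'll ease off slightly and release.

In the tool's units: -1.3 mm is -0.0013.

```bash
echo '[{"jaw":60, "pos":[0, 0, -0.0013]}, {"jaw":75, "pos":[0, 0, -0.0013]}, {"jaw":85, "pos":[0, 0, -0.0013]}, {"jaw":85, "pos":[0, 0, -0.0013]}, {"jaw":85, "pos":[0, 0, -0.0013]}]' > mv.in && python3 nudge.py mv.in; echo '[{"jaw":85, "pos":[0, 0, -0.01]}, {"jaw":85, "pos":[0, 0, -0.04]}, {"jaw":85, "pos":[0, 0, -0.08]}, {"jaw":85, "pos":[0, 0, -0.1]}, {"jaw":85, "pos":[0, 0, -0.1]}]' > mv.in && python3 nudge.py mv.in; python3 -c "
from h import *
delta(535.5,-209,120,-1.26)"
```

```text
time_s: 8.98
eef_pos: [611.8, 36.1, 109.1]
eef_rot: [2.501, 1.901, 0.001]
ft_force: [1.0, -0.1, -0.1]
finger_gap: 85.0
gripper_force: 0.0
time_s: 9.6
eef_pos: [612.9, 36.1, 211.3]
eef_rot: [2.499, 1.899, 0.006]
ft_force: [-0.5, 0.4, 0.1]
finger_gap: 84.9
gripper_force: 0.0
t 9.6 pos [612.9  36.1 211.3] gap 84.9 F [-0.5  0.4  0.1] q7 -0.29 
DELTA [-257.    -9.3   90.8] [ 0.005 -0.    -0.582]
```

```bash
echo '[{"jaw":85, "pos":[-0.04, -0.002, 0], "rot":[0, 0, -1.2]}, {"jaw":85, "pos":[-0.095, -0.004, 0], "rot":[0, 0, -2.6]}, {"jaw":85, "pos":[-0.15, -0.006, 0.01], "rot":[0, 0, -4]}, {"jaw":85, "pos":[-0.205, -0.008, 0.03], "rot":[0, 0, -5.2]}, {"jaw":85, "pos":[-0.257, -0.0093, 0.06], "rot":[0.05, 0, -5.82]}]' > mv.in && python3 nudge.py mv.in; echo '[{"jaw":85}, {"jaw":85}]' > mv.in && python3 nudge.py mv.in; python3 - <<'E'
from h import *
t=bot.camera("top");s=bot.camera("scene");np.set_printoptions(suppress=True,precision=2)
bt=(258,178,26);bs=(285,220,24)
print("L on pan",fitdisc(s,46,34,90,(611,36,1.295),graymask(s,bs,100,235,50),bs,1))
delta(535.5,-209,60,-1.26)
cv2.imwrite("pics/g3.png",np.hstack([crop(t,258,180,30,6),crop(s,285,218,30,6)]))
E
```

```text
time_s: 10.22
eef_pos: [533.1, -210.9, 148.2]
eef_rot: [-1.846, -2.538, 0.004]
ft_force: [0.0, -0.9, -0.8]
finger_gap: 85.1
gripper_force: 0.0
time_s: 10.48
eef_pos: [533.7, -208.3, 148.3]
eef_rot: [-1.848, -2.534, 0.003]
ft_force: [1.3, 0.6, 0.4]
finger_gap: 85.1
gripper_force: 0.0
L on pan (array([611.42,  36.07,   1.24]), np.float64(328.40230680507494))
t 10.57 pos [ 534.7 -207.   149.2] gap 85.0 F [-0.6  1.5 -0.4] q7 0.5 
DELTA [-2.4  0.4 89.1] [-0. -0.  0.]
```

View pics/g3.png

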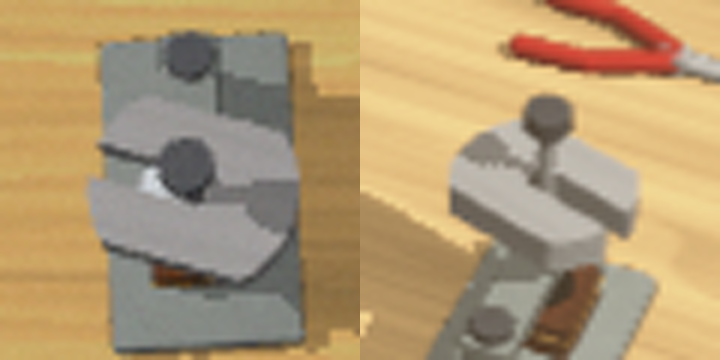

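The large weight lies flat on the pan with the spindle at the slot's inner end. Next is picking up the small one.

In the tool's units: -2 mm is -0.002, 127 mm is 0.127.

```bash
echo '[{"jaw":85, "pos":[-0.0015, 0, 0.025]}, {"jaw":85, "pos":[-0.002, 0.0004, 0.06]}, {"jaw":85, "pos":[-0.002, 0.0004, 0.1]}, {"jaw":85, "pos":[-0.002, 0.0004, 0.12]}, {"jaw":85, "pos":[-0.002, 0.0004, 0.127]}]' > mv.in && python3 nudge.py mv.in; echo '[{"jaw":85}, {"jaw":50}, {"jaw":50}, {"jaw":50}, {"jaw":50}]' > mv.in && python3 nudge.py mv.in 80;python3 -c "
from h import *
delta(535.5,-209,21,-1.26)"
```

```text
time_s: 11.2
eef_pos: [534.5, -209.7, 21.5]
eef_rot: [-1.846, -2.536, 0.004]
ft_force: [-0.1, -0.0, -0.6]
finger_gap: 85.1
gripper_force: 0.0
time_s: 11.82
eef_pos: [536.1, -211.1, 24.0]
eef_rot: [1.851, 2.539, -0.002]
ft_force: [-0.1, 1.0, 7.6]
finger_gap: 56.0
gripper_force: 85.9
t 11.82 pos [ 536.1 -211.1   24. ] gap 56.0 F [-0.1  1.   7.6] q7 0.47 
DELTA [2.1 0.1 3. ] [-0.001  0.001  0.   ]
```

The fingertips touched the bench. I'll regrip about 5 mm higher so they don't hit the large weight when I place this one.

```bash
echo '[{"jaw":85}, {"jaw":85, "pos":[0.002, 0, -0.003]}, {"jaw":85, "pos":[0.002, 0, -0.0075]}, {"jaw":85, "pos":[0.002, 0, -0.0075]}, {"jaw":85, "pos":[0.002, 0, -0.0075]}]' > mv.in && python3 nudge.py mv.in 80|egrep 'pos|ft|gap'; echo '[{"jaw":50}, {"jaw":50}, {"jaw":50}, {"jaw":50}, {"jaw":50}]' > mv.in && python3 nudge.py mv.in 80;python3 -c "
from h import *
delta(535.5,-209,21,-1.26)"
```

```text
eef_pos: [533.6, -209.0, 29.6]
ft_force: [-0.3, 0.4, 0.4]
finger_gap: 84.9
time_s: 13.08
eef_pos: [534.2, -208.9, 30.4]
eef_rot: [-1.849, -2.536, 0.003]
ft_force: [-0.6, 1.0, 7.6]
finger_gap: 55.2
gripper_force: 83.8
t 13.07 pos [ 534.2 -208.9   30.4] gap 55.2 F [-0.6  1.   7.6] q7 0.47 
DELTA [-0.5  1.2  9.4] [-0.003 -0.001  0.   ]
```

In the tool's units: -188 mm is -0.188, -160 mm is -0.16.

```bash
echo '[{"jaw":50, "pos":[0, 0, -0.02]}, {"jaw":50, "pos":[0, 0, -0.06]}, {"jaw":50, "pos":[0, 0, -0.11]}, {"jaw":50, "pos":[0, 0, -0.16]}, {"jaw":50, "pos":[0, 0, -0.188]}]' > mv.in && python3 nudge.py mv.in; python3 -c "
from h import *
delta(630.4,105,218,-1.847)"
```

```text
time_s: 13.7
eef_pos: [534.8, -209.2, 220.9]
eef_rot: [-1.85, -2.538, 0.003]
ft_force: [0.5, 0.3, -3.9]
finger_gap: 54.6
gripper_force: 86.5
t 13.7 pos [ 534.8 -209.2  220.9] gap 54.6 F [ 0.5  0.3 -3.9] q7 0.51 
DELTA [269.9 187.2   2.3] [-0.002  0.001  0.587]
```

```bash
echo '[{"jaw":50, "pos":[0.02, 0.014, 0], "rot":[0, 0, 0.5]}, {"jaw":50, "pos":[0.055, 0.038, 0], "rot":[0, 0, 1.3]}, {"jaw":50, "pos":[0.09, 0.062, 0], "rot":[0, 0, 2.1]}, {"jaw":50, "pos":[0.127, 0.088, 0], "rot":[0, 0, 2.9]}, {"jaw":50, "pos":[0.163, 0.113, 0], "rot":[0, 0, 3.7]}]' > mv.in && python3 nudge.py mv.in; python3 -c "
from h import *
delta(630.4,105,218,-1.847)"
```

```text
time_s: 14.32
eef_pos: [591.7, -17.7, 217.7]
eef_rot: [-2.286, -2.149, 0.007]
ft_force: [0.8, -0.3, -4.0]
finger_gap: 54.8
gripper_force: 86.5
t 14.32 pos [591.7 -17.7 217.7] gap 54.8 F [ 0.8 -0.3 -4. ] q7 -0.07 
DELTA [124.9  31.1  -0.5] [-0.006  0.001  0.215]
```

```bash
echo '[{"jaw":50, "pos":[0.04, 0.01, 0], "rot":[0, 0, 0.8]}, {"jaw":50, "pos":[0.08, 0.02, 0], "rot":[0, 0, 1.5]}, {"jaw":50, "pos":[0.113, 0.028, 0], "rot":[0, 0, 2]}, {"jaw":50, "pos":[0.125, 0.031, 0], "rot":[0, 0, 2.15]}, {"jaw":50, "pos":[0.125, 0.031, 0], "rot":[0, 0, 2.15]}]' > mv.in && python3 nudge.py mv.in; python3 -c "
from h import *
delta(630.4,105,143.5,-1.847)"
```

```text
time_s: 14.95
eef_pos: [629.9, 103.8, 217.0]
eef_rot: [-2.5, -1.897, 0.008]
ft_force: [0.5, -1.4, -3.6]
finger_gap: 54.5
gripper_force: 86.5
t 14.95 pos [629.9 103.8 217. ] gap 54.5 F [ 0.5 -1.4 -3.6] q7 -0.4 
DELTA [ 1.4  0.5 73.5] [-0.006  0.002  0.004]
```

In the tool's units: 73 mm is 0.073, 65 mm is 0.065, -0.006 rad is -0.06.

```bash
echo '[{"jaw":50, "pos":[0, 0, 0.02]}, {"jaw":50, "pos":[0.001, 0, 0.045]}, {"jaw":50, "pos":[0.001, 0, 0.065], "rot":[-0.06, 0, 0]}, {"jaw":50, "pos":[0.001, 0, 0.073], "rot":[-0.06, 0, 0.04]}, {"jaw":50, "pos":[0.001, 0, 0.073], "rot":[-0.06, 0, 0.04]}]' > mv.in && python3 nudge.py mv.in; python3 - <<'E'
from h import *
d,_=delta(611.3,37.4,143.5,-1.847)
t=bot.camera("top");s=bot.camera("scene")
b=crop(s,300,212,34,8)
p=bot.state()["eef_pos"]
for R,f,x,y,a,z in((38,29,p[0],p[1],-1.847,p[2]-30),(46,34,611.4,36.5,1.295,90)):
  for zz in(z,z+18):
    q=(proj(s,place(outline(R,f),x,y,a,zz))-[300-34.5,212-34.5])*8
    cv2.polylines(b,[q.astype(int)],True,(0,255,0),1)
cv2.imwrite("pics/g4.png",b)
E
```

```text
time_s: 15.58
eef_pos: [630.2, 103.1, 144.0]
eef_rot: [2.508, 1.889, -0.003]
ft_force: [1.0, -0.5, -3.5]
finger_gap: 54.5
gripper_force: 86.5
t 15.57 pos [630.2 103.1 144. ] gap 54.5 F [ 1.  -0.5 -3.5] q7 -0.4 
DELTA [-68.3  -0.    0.7] [ 0.001  0.003 -0.003]
```

View pics/g4.png

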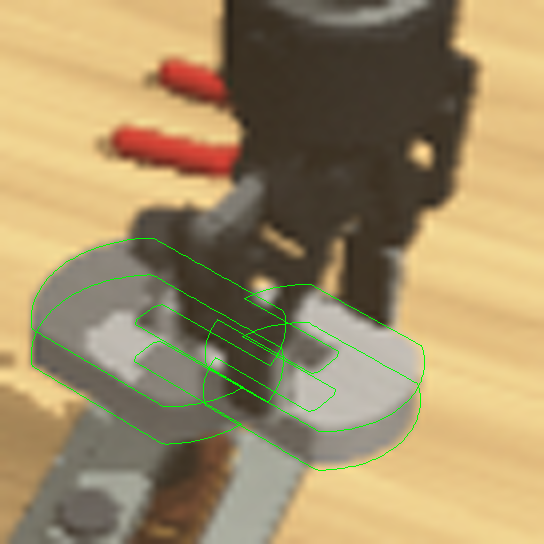

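The outlines match the small disc in the gripper, which is level, and the large one on the pan. I'll slide in along tool -x.

In the tool's units: -44 mm is -0.044, -38 mm is -0.038.

```bash
echo '[{"jaw":50, "pos":[-0.012, 0, 0]}, {"jaw":50, "pos":[-0.026, 0, 0]}, {"jaw":50, "pos":[-0.038, 0, 0]}, {"jaw":50, "pos":[-0.044, 0, 0]}]' > mv.in && python3 nudge.py mv.in|egrep 'pos|ft'; echo '[{"jaw":50, "pos":[-0.01, 0, 0]}, {"jaw":50, "pos":[-0.018, 0, 0]}, {"jaw":50, "pos":[-0.023, 0, 0]}, {"jaw":50, "pos":[-0.023, 0, 0]}]' > mv.in && python3 nudge.py mv.in|egrep 'pos|ft';python3 -c "
from h import *
delta(611.3,37.4,138,-1.847)"
```

```text
eef_pos: [618.1, 60.5, 144.3]
ft_force: [0.6, 0.8, -3.7]
eef_pos: [612.0, 39.8, 144.2]
ft_force: [-0.0, 0.0, -3.9]
t 16.68 pos [612.   39.8 144.2] gap 54.9 F [-0.   0.  -3.9] q7 -0.31 
DELTA [-2.5 -0.1  6.2] [ 0.001  0.002 -0.002]
```

```bash
echo '[{"jaw":50, "pos":[-0.0015, 0, 0.002]}, {"jaw":50, "pos":[-0.0015, 0, 0.004]}, {"jaw":50, "pos":[-0.0015, 0, 0.005]}, {"jaw":50, "pos":[-0.0015, 0, 0.005]}]' > mv.in && python3 nudge.py mv.in|egrep 'pos|ft'; echo '[{"jaw":50, "pos":[0, 0, 0.0005]}, {"jaw":50, "pos":[0, 0, 0.001]}, {"jaw":50, "pos":[0, 0, 0.001]}]' > mv.in && python3 nudge.py mv.in|egrep 'pos|ft'
```

```text
eef_pos: [611.6, 39.0, 139.0]
ft_force: [-0.9, 0.1, -3.0]
eef_pos: [611.8, 38.9, 138.6]
ft_force: [-1.1, -0.0, 0.7]
```

Contact, with the weight almost fully carried. Releasing.

In the tool's units: -200 mm is -0.2, -150 mm is -0.15.

```bash
echo '[{"jaw":50}, {"jaw":60}, {"jaw":75}, {"jaw":85}, {"jaw":85}]' > mv.in && python3 nudge.py mv.in; echo '[{"jaw":85, "pos":[0, 0, -0.01]}, {"jaw":85, "pos":[0, 0, -0.04]}, {"jaw":85, "pos":[0, 0, -0.08]}, {"jaw":85, "pos":[0, 0, -0.11]}, {"jaw":85, "pos":[0, 0, -0.11]}]' > mv.in && python3 nudge.py mv.in;echo '[{"jaw":85, "pos":[-0.05, 0, 0]}, {"jaw":85, "pos":[-0.1, 0, 0]}, {"jaw":85, "pos":[-0.15, 0, 0]}, {"jaw":85, "pos":[-0.2, 0, 0]}, {"jaw":85, "pos":[-0.2, 0, 0]}]' > mv.in && python3 nudge.py mv.in; python3 - <<'E'
from h import *
t=bot.camera("top");s=bot.camera("scene")
cv2.imwrite("pics/g5.png",np.hstack([crop(t,258,180,30,6),crop(s,285,218,30,6)]))
E
```

```text
time_s: 18.18
eef_pos: [611.8, 38.8, 138.2]
eef_rot: [2.506, 1.891, -0.0]
ft_force: [-0.5, -0.5, -0.4]
finger_gap: 85.1
gripper_force: 0.0
time_s: 18.8
eef_pos: [613.4, 39.0, 251.5]
eef_rot: [2.504, 1.889, 0.008]
ft_force: [0.6, 0.0, -0.2]
finger_gap: 85.3
gripper_force: 0.0
time_s: 19.42
eef_pos: [554.1, -159.3, 248.0]
eef_rot: [2.514, 1.879, -0.007]
ft_force: [0.4, 0.1, 0.1]
finger_gap: 84.6
gripper_force: 0.0
```

View pics/g5.png

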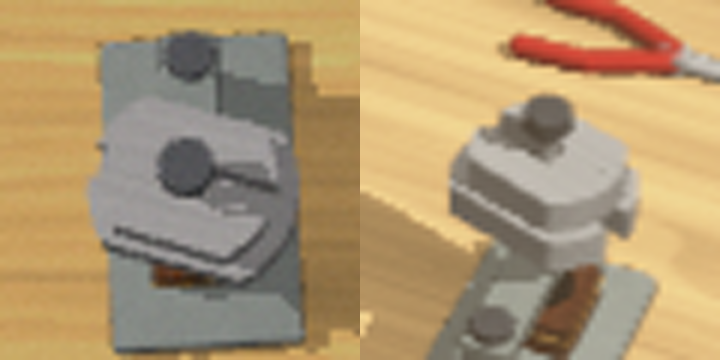

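Both weights lie flat and concentric on the pan. The small slot opens right and the large one left. Handing in.

```bash
python3 -c "
from plant import bot
print(bot.close_job())"
```

```text
the job is handed in; nothing more can be done
None
```

Job handed in at about 19.5 s: the last pictures show both weights flat on the pan, larger underneath, spindle home in both slots, slots opposed and both released; no bystander was touched as far as I saw, but I made no final check of them, and the hand-in gave no verdict.

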